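# Shift the bench gear selector into third

## Robot

A 6-joint arm with a two-finger parallel gripper is mounted at the origin on a cart in front of the work surface, level with it; the furniture and walls round the work are solid. World frame = base frame: x ahead of the robot, y to its left, z up, the work surface at z = 0. Lengths are in mm, angles in degrees, forces in N, time in s.
With the tool pointing down it reaches from about 300 to 850 mm from the base axis. Payload 4.2 kg.
Tool frame: the origin (TCP) lies at the very end of the fingers, on their centre line; the grasp point (between the pads) lies 19 mm behind it (env.grasp_offset is the distance from the TCP to the grasp point, in mm); z points along the fingers, y is the line along which they close (so a half turn about z gives the same grasp; the last joint's range is limited). The gripper opens to 91 mm and grips with 3 to 60 N. Pads are 32 mm wide; open, the fingers measure 118 mm over their backs; the gripper's body (76 mm by 178 mm) begins 60 mm behind the grasp point.
Start: joints at [-1.146, 18.312, 89.639, -0, 72.044, -1.146], TCP at [575.018, 0, 190.976] pointing down, gripper open.
Joint ranges: [-177.97, 177.97], [-48.28, 115.42], [12.27, 149.76], [-77.06, 257.06], [2.81, 150.46], [-146.56, 146.56]. Speed limits (degrees/s): [147.25, 147.25, 180, 180, 180, 180].

## Interface

Orientations are given as [roll, pitch, yaw] about the fixed x, y, z axes, in that order (R = Rz(yaw) Ry(pitch) Rx(roll)).
In Python, from workcell import env, eyes gives the robot as it stands.
- The arm moves only by the tool send_rows, never from a script. Its arguments are lists of equal length, an entry for each row: "grip": the opening, from -1 (shut) to 1 (fully open), so that 0 is half open; "xyz": the shift along the world's x, y, z in m, a list of three; "yaw": the turn about the world's z in degrees. A call has 1 to 8 rows; each row is the pose to reach, as a shift and turn from the pose commanded when the call began; what a row does not reach only later rows make up. A row lasts 1/12 s, in which the tool goes at most 41.7 mm and 7.16 degrees, less where a joint would pass 70% of its speed; a pose out of reach is approached as far as the arm can. A call with a gripper value outside its range is refused whole. The fingers move at their own pace and stop on an object; "grip_force" is the grip in N (left out, the last holds). Time passes only in rows, so rows that repeat a pose let the fingers close. It gives the time, the measured TCP pose, the force, the opening and the grip force at its end, in the units of the state.
- env.state(): the state, without advancing time (a new reading comes with each control period).
- eyes.grab_frame(name): name is "scene" or "side" or "wrist"; returns a dict with "frame" (384x512x3 uint8, red, green, blue), "fx", "fy", "cx", "cy" (pixels), "pose" (4x4, takes a point from camera to world coordinates). Camera axes: x right, y down, z forward; pixel columns grow to the right and rows downward; lengths in mm; the calibration is good to about 2 mm. A picture is of the moment at which its call begins. There is no depth.
- env.job_done(): hands the job in; it is judged then, once.
The state is a dict: "time_s": time; "qpos": joint angles; "qvel": joint speeds; "effort": joint torques, N m; "ee_pos": TCP position; "ee_rot": TCP orientation; "force": force on the tool from outside, world axes, zero at the start; "torque": the same for the moment, N m; "gripper_width": finger opening in mm; "gripper_force": force on a finger pad.
Only numpy, scipy, OpenCV 4.12 (cv2) and the standard library are available. Lean on these libraries where they do the work, as an engineer would, in place of code of your own. Each camera call takes 0.05 s, during which the arm holds its last target. There are 200 camera calls.

## Task

Put the gear selector on the bench into third gear by pushing its lever with the fingers: bring the lever to the cross slot, push it across to the right-hand column, then forward (away from you) fully home into the third slot. Only push the knob or rod, gently, without gripping it; do not run it back into the fourth slot on the way, and leave the lever standing there untouched, with the parts lying round the unit where they are.

Things in the scene. Friction and masses are not known exactly. Their poses are not given: they have to be found in the camera images.
- shifter: the gear selector: grey housing 130 x 110 mm with a bare metal gate plate on top (upper face 103 mm above the bench) and a foot flange 160 x 110 mm, bolted to the bench. Origin: centre of its underside. Its x axis is the lever's FORWARD (away from the robot; the unit stands turned by -0.45 to +0.3 rad), y is the lever's LEFT, z up.
- h_gate (a point): centre of the H-shaped opening, on the plate's upper face, 103 mm above the unit's origin. Two columns along x, 16 mm wide, 58 mm long, at y = +14 and -14 mm, joined at x = 0 by a cross slot 16 mm wide. Slot 1 is forward left, 2 back left, 3 forward right, 4 back right.
- third_slot (a point): where the lever's axis meets the plate when fully home in the third slot: 23 mm forward and 14 mm right of the gate's centre.
- pivot (a point): the cross pivot of the lever, 30 mm above the unit's origin: the 10 mm steel lever rod swings about it forward and back (lever_fore) and left and right (lever_across).
- knob (a point): centre of the lever's smooth black knob (barrel up to 42 mm wide; top 25 mm further along the rod, lower end 27 mm back, bare rod below), 172 mm from the pivot: 202 mm above the bench when upright. In the unit's frame x = 0.172 sin(lever_fore) cos(lever_across), y = -0.172 sin(lever_across) m. Do not press on it with more than 35 N (both sides of a pinch added).
- lever_fore (a joint): forward tilt of the lever (rad): 0 in the cross slot (neutral), +0.32 fully forward (slots 1 and 3), -0.32 fully back (2 and 4). Starts between -0.3 and +0.3. Stays where it is left; takes about 2 N at the knob. The lever crosses only with this within about 0.04 of 0 (rounded corners help it in).
- lever_across (a joint): tilt of the lever to the right (rad): -0.22 fully left, 0 midway, +0.22 fully right. Left column -0.22 to -0.16, right column +0.16 to +0.22. Starts near -0.2, in the left column. Stays where it is left; takes about 2 N at the knob.
- capacitor_0: blue can capacitor, 35 mm across, 52 mm high; loose bystander on the bench beside the selector, not to be moved. Origin at the centre of its underside.
- relay: upright grey plug-in relay, 28 x 21 x 38 mm; loose bystander on the bench beside the selector, not to be moved. Origin at the centre of its underside.
- inductor: copper-wound ring, 48 mm across, 17 mm high; loose bystander on the bench beside the selector, not to be moved. Origin at the centre of its underside.
- terminal_1: green terminal block, 20 x 46 x 18 mm; loose bystander on the bench beside the selector, not to be moved. Origin at the centre of its underside.
- breaker_1: grey circuit breaker lying flat, 54 x 84 x 18 mm; loose bystander on the bench beside the selector, not to be moved. Origin at the centre of its underside.
- standoff_0: brass hexagonal spacer standing upright, 15 mm across, 54 mm high; loose bystander on the bench beside the selector, not to be moved. Origin at the centre of its underside.

How it is judged (in metres and radians):
On the way, in this order (a step that is already met when the one before it is completed fails the run):
1. the lever is pushed across into the right-hand column at the cross slot (value of joint lever_across above 0.13 rad and value of joint lever_fore between -0.12 and 0.12 rad), for 0.1 s.
2. the lever is pushed forward, fully home in the third slot (value of joint lever_across above 0.13 rad and value of joint lever_fore above 0.26 rad), for 0.2 s.
At the end, for the whole second after the job is handed in: the lever stands still and untouched in the third slot (forward in the right-hand column): lever_across above 0.13 rad and lever_fore above 0.26 rad of its 0.32 (all of step 2 and velocity of joint lever_fore between -0.05 and 0.05 rad/s).
It fails at once if the lever is gripped or forced: the fingers press on it with more than 35 N (contact force between the fingers and lever_across above 35 N).
It fails at once if the lever is run back into the fourth slot (value of joint lever_across above 0.1 rad and value of joint lever_fore below -0.17 rad).
It fails at once if a loose part beside the unit is moved by more than 15 mm or lifted (distance of any of capacitor_0, relay, inductor, terminal_1, breaker_1, standoff_0 from where it was at the start of the episode above 0.015 m).
It also fails if it takes over 58 s, if anything falls off the work surface, if the arm or the gripper's body presses on something with over 40 N, if the wrist force passes 120 N, or if a joint passes its speed limit or range.

## Working session

There is one attempt and no reset: what is moved stays moved. The work goes in short steps, Python scripts to look and compute and a tool call to move; the robot and the scene stay as the last step left them, time stands still between calls to the robot, and variables do not carry over. Pictures are saved under pics/ and viewed, at most 10 in all, crops included, and the job is handed in when it is done.

Besides the shell and the picture viewer there is one more tool, called as a command line: name --pt "numbers of a row" for each row, then --argument value for the rest. send_rows: Moves the arm, as the interface text tells. Its arguments: {"type":"object","properties":{"grip":{"type":"array"},"xyz":{"type":"array"},"yaw":{"type":"array"},"grip_force":{"type":"number"}},"required":["grip","xyz","yaw"]}

```bash
mkdir -p pics; cat > h.py <<'E'
import numpy as np,cv2
from workcell import env,eyes
def grab(n,save=None):
    f=eyes.grab_frame(n)
    if save: cv2.imwrite('pics/'+save,f['frame'][:,:,::-1])
    return f
def ray(f,u,v):
    P=np.array(f['pose']);d=P[:3,:3]@np.array([(u-f['cx'])/f['fx'],(v-f['cy'])/f['fy'],1]);return P[:3,3],d/np.linalg.norm(d)
def onz(f,u,v,z):
    o,d=ray(f,u,v);return o+d*(z-o[2])/d[2]
def tri(f1,p1,f2,p2):
    A=np.zeros((3,3));b=np.zeros(3)
    for f,p in((f1,p1),(f2,p2)):
        o,d=ray(f,*p);M=np.eye(3)-np.outer(d,d);A+=M;b+=M@o
    return np.linalg.solve(A,b)
def proj(f,p):
    P=np.array(f['pose']);c=P[:3,:3].T@(np.array(p)-P[:3,3]);return f['fx']*c[0]/c[2]+f['cx'],f['fy']*c[1]/c[2]+f['cy']
E
python3 - <<'E'
from h import *
a=grab('scene');b=grab('side')
cv2.imwrite('pics/scene0.png',a['frame'][:,:,::-1]);cv2.imwrite('pics/side0.png',b['frame'][:,:,::-1])
np.set_printoptions(precision=2,suppress=True)
for f in(a,b):print(np.array(f['pose'])[:3],f['fx'])
print(env.state())
E
```

```text
[[   0.48   -0.38    0.79 -131.6 ]
 [  -0.88   -0.19    0.44 -814.41]
 [  -0.02   -0.91   -0.42  497.5 ]] 362.84601564454306
[[    0.87    -0.27     0.42   134.27]
 [   -0.5     -0.5      0.71 -1066.65]
 [    0.02    -0.82    -0.57   642.15]] 483.62516639479685
{'time_s': 0.1, 'qpos': array([-1.15, 18.35, 89.7 , -0.  , 72.05, -1.14]), 'qvel': array([-0.05, -0.09, -0.24,  0.05, -0.02,  0.01]), 'effort': array([  0.  , -41.33, -23.25,   0.07,   0.04,  -0.  ]), 'ee_pos': array([574.51,   0.  , 190.21]), 'ee_rot': array([-179.91,   -0.  ,   90.  ]), 'force': array([ 0.12,  0.12, -0.17]), 'torque': array([ 0.01,  0.02, -0.01]), 'gripper_force': 0.0, 'gripper_width': 91.25738265862614}
```

View pics/scene0.png

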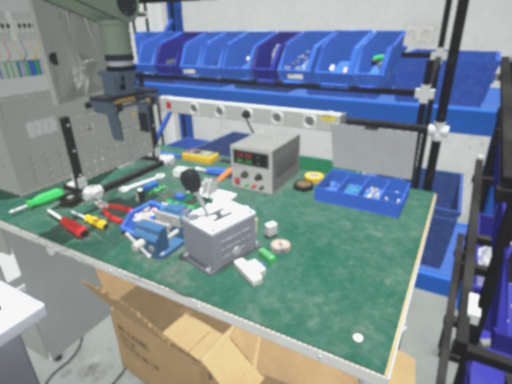

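View pics/side0.png

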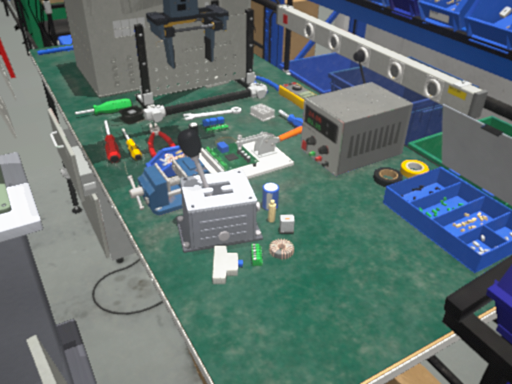

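The selector is at about (220,210) in the side view and (222,235) in the scene view, with its lever leaning back and left. I'll enlarge both.

```bash
python3 - <<'E'
import cv2,numpy as np
a=cv2.imread('pics/scene0.png')[160:280,160:300];b=cv2.imread('pics/side0.png')[115:265,160:300]
cv2.imwrite('pics/z1.png',np.hstack([cv2.resize(a,(400,343),interpolation=3),cv2.resize(b,(400,429),interpolation=3)[:343]]))
a=cv2.resize(a[:,:],None,fx=4,fy=4,interpolation=2);cv2.imwrite('pics/z1.png',a)
cv2.imwrite('pics/z2.png',cv2.resize(b,None,fx=4,fy=4,interpolation=2))
E
```

```text
(no output)
```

View pics/z1.png

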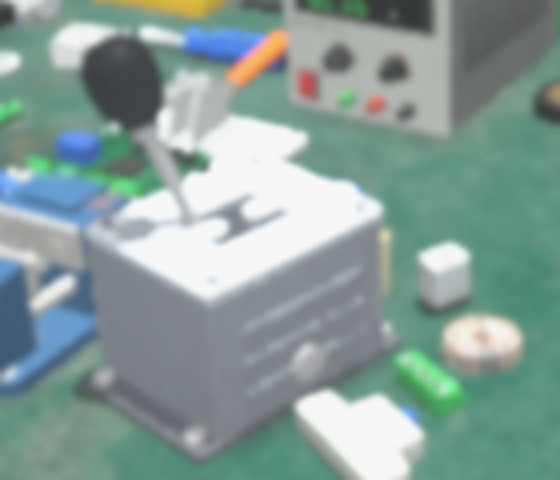

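View pics/z2.png

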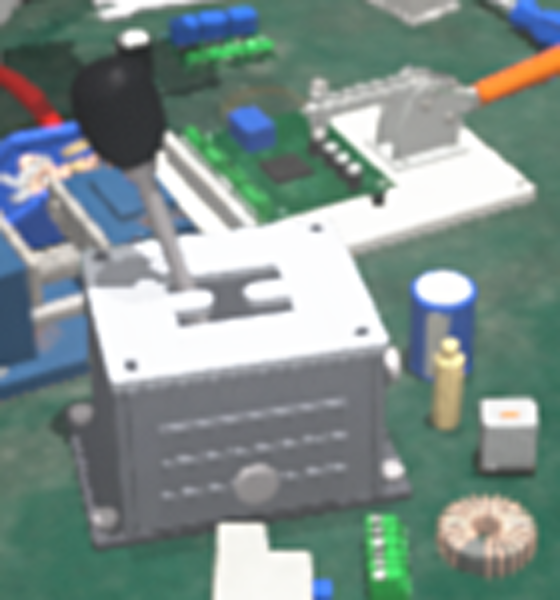

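Plate corners are at (118,383), (385,345), (335,225), (85,258) in the side crop. The knob centre is at (120,108) there and (122,82) in the scene crop. The lever is in the second slot (back left).

```bash
cat >> h.py <<'E'
def unit(c,yaw,p):
    R=np.array([[np.cos(yaw),-np.sin(yaw),0],[np.sin(yaw),np.cos(yaw),0],[0,0,1]]);return np.r_[c[:2],0]+R@np.array(p)
E
python3 - <<'E'
from h import *
np.set_printoptions(precision=1,suppress=True)
a=grab('scene');b=grab('side')
S=lambda u,v:(160+u/4-.4,115+v/4-.4); C=lambda u,v:(160+u/4-.4,160+v/4-.4)
cs=[onz(b,*S(*p),103) for p in((118,383),(385,345),(335,225),(85,258))]
cc=[onz(a,*C(*p),103) for p in((210,300),(385,210),(285,160),(85,225))]
for q in(cs,cc):
    q=np.array(q);print(q[:,:2].tolist(),q.mean(0));d=q[1]+q[2]-q[0]-q[3];print(np.degrees(np.arctan2(d[1],d[0])),[np.linalg.norm(q[i]-q[i-1]) for i in range(4)])
k=tri(b,S(120,108),a,C(122,82));print('knob',k,proj(a,k),proj(b,k))
print('H centre',onz(b,*S(237,296),103), onz(a,*C(236,219),103))
for n,p,z in(('cap',(443,288),52),('stand',(450,346),54),('relay',(508,408),38),('ind',(487,530),10),('term',(388,545),18),('brk',(260,575),10)):print(n,onz(b,*S(*p),z))
E
```

```text
[[386.5354981707835, -407.44370408039595], [507.54832872291905, -440.58934752220557], [536.7929076196658, -338.9405433438171], [413.0267582001549, -306.0241483886049]] [ 461.  -373.2  103. ]
-15.10340382558641 [np.float64(104.82229311870677), np.float64(125.47007148085731), np.float64(105.77204160714875), np.float64(128.06853164997332)]
[[381.28170852084656, -410.6259336542499], [508.6386067821628, -442.6057258516938], [537.5874214367117, -355.0337801309529], [414.83906064546375, -299.31784003446137]] [ 460.6 -376.9  103. ]
-19.322467368049974 [np.float64(116.25655932844026), np.float64(131.31064939194746), np.float64(92.2327466099748), np.float64(134.80143195743213)]
knob [ 430.1 -323.9  191.5] (np.float64(189.85713975622159), np.float64(179.64112680088905)) (np.float64(189.74074348385798), np.float64(142.18701280983345))
H centre [ 464.6 -371.6  103. ] [ 460.2 -372.   103. ]
cap [ 595.8 -351.9   52. ]
stand [ 570.2 -400.4   54. ]
relay [ 580.2 -440.9   38. ]
ind [ 539.8 -487.    10. ]
term [ 487.8 -480.6   18. ]
brk [ 429.1 -461.9   10. ]
```

```bash
python3 - <<'E'
from h import *
np.set_printoptions(precision=0,suppress=True)
b=grab('side');a=grab('scene')
print(onz(b,152,120,0),onz(b,255,95,0),onz(a,90,195,0),onz(a,68,120,0))
for n,ps,pa in(('post1top',(141,25),(68,118)),('post2top',(249,10),(152,85))):print(n,tri(b,ps,a,pa))
print('vise top',tri(b,(173,155),a,(150,235)), onz(b,160,150,70))
E
```

```text
[512. 162.   0.] [862. 173.   0.] [532. 194.   0.] [1173. 1207.    0.]
post1top [526. 204. 255.]
post2top [790. 102. 304.]
vise top [ 463. -127.   12.] [ 435. -125.   70.]
```

send_rows --grip '[-1,-1,-1,-1,-1,-1,-1,-1]' --pt "0 0 0.04" --pt "0 0 0.08" --pt "-0.005 -0.02 0.11" --pt "-0.02 -0.055 0.11" --pt "-0.04 -0.09 0.11" --pt "-0.06 -0.125 0.11" --pt "-0.08 -0.16 0.11" --pt "-0.1 -0.195 0.11" --yaw '[-5,-10,-15,-15,-15,-15,-15,-15]'

```text
time_s: 0.97
ee_pos: [473.8, -196.3, 301.1]
ee_rot: [180.0, 0.0, 75.0]
force: [-0.0, 0.2, 0.7]
gripper_width: 40.6
gripper_force: 0.0
```

send_rows --grip '[-1,-1,-1,-1,-1,-1,-1,-1]' --pt "-0.02 -0.03 0" --pt "-0.04 -0.06 0" --pt "-0.06 -0.09 0" --pt "-0.08 -0.11 0" --pt "-0.092 -0.118 0" --pt "-0.092 -0.118 0" --pt "-0.092 -0.118 -0.03" --pt "-0.092 -0.118 -0.03" --yaw '[0,0,0,0,0,0,0,0]'

```text
time_s: 1.63
ee_pos: [381.2, -311.0, 267.0]
ee_rot: [-179.6, -0.2, 75.0]
force: [-0.6, 0.6, -0.7]
gripper_width: 0.8
gripper_force: 0.0
```

```bash
python3 - <<'E'
from h import *
a=grab('scene');b=grab('side')
f=lambda i,y,x:cv2.resize(i['frame'][y:y+180,x:x+160,::-1],(400,450))
cv2.imwrite('pics/m1.png',np.hstack([f(a,100,120),f(b,65,120)]))
s=env.state();print(s['ee_pos'],s['ee_rot'],s['force'],s['gripper_width'],s['time_s'])
E
```

```text
[ 383.03742174 -312.11574695  270.50692988] [-1.79891020e+02 -7.75470725e-02  7.50423722e+01] [0.76829044 0.28116987 0.42945217] 0.7303803930943426 1.7333
```

View pics/m1.png

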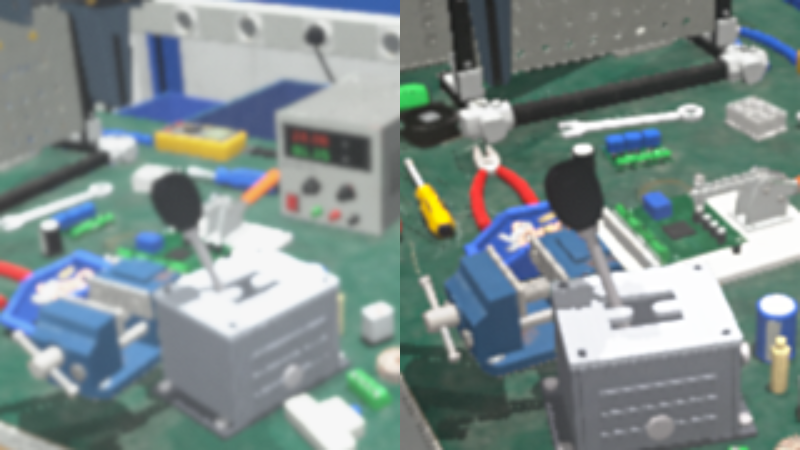

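The picture shows the lever unmoved, with a finger at about (490,80) in the right half. I'll check this against the projected TCP.

```bash
python3 - <<'E'
from h import *
b=grab('side','side1.png');a=grab('scene','scene1.png');p=env.state()['ee_pos'];print(proj(b,p),proj(a,p))
w=grab('wrist','wrist1.png')
E
```

```text
(np.float64(160.22075353441232), np.float64(105.55694133159939)) (np.float64(166.88150818447056), np.float64(149.58154415394827))
```

View pics/side1.png

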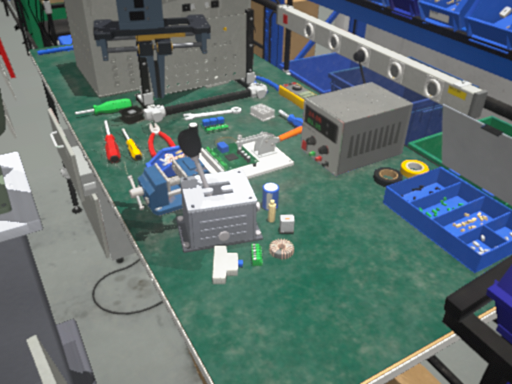

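```bash
python3 - <<'E'
import cv2,numpy as np
f=lambda n,y,x:cv2.resize(cv2.imread('pics/'+n)[y:y+110,x:x+90],(360,440))
w=cv2.resize(cv2.imread('pics/wrist1.png'),None,fx=.85,fy=.85)
cv2.imwrite('pics/m2.png',np.hstack([f('side1.png',60,125),np.vstack([w[:,:440],np.zeros((114,435,3),np.uint8)])[:440]]))
E
```

```text
(no output)
```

View pics/m2.png

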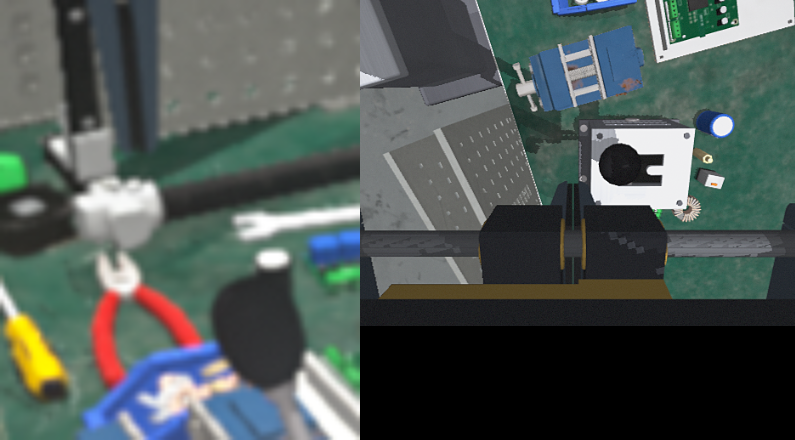

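```bash
python3 - <<'E'
import cv2
for n,u,v in(('side1',157,105),('scene1',164,150)):
    g=cv2.imread(f'pics/{n}.png');
    print(n);[print(r,g[r,u-8:u+10:2].sum(1)//3) for r in range(v-18,v+6,2)]
E
```

```text
side1
87 [ 58 106  70  70  45  41  67  74 122]
89 [ 53 116  80  72  47  40  65  73 117]
91 [ 56 123  83  71  51  41  61  73 111]
93 [180 176 110  70  55  41  59  75 127]
95 [156 156 112  73  57  40  56  72  66]
97 [152 153  93  72  66  50  54  64  53]
99 [153 153 104  80  62  55  56  55  56]
101 [152 153 129  60  60  58  61  58  57]
103 [144 137 109  52  54  58  60  56  60]
105 [170 212 228 126 191 191 147 112  81]
107 [242 207 167 215 205 201 249 227  73]
109 [247 248 244 248 244 236 228 220  94]
scene1
132 [79 92 91 92 94 94 76 69 97]
134 [71 91 91 92 94 95 79 68 96]
136 [68 89 90 91 93 93 84 67 94]
138 [ 63  94 110  88  90  95  89  75 102]
140 [ 62 128 163  99 127 131 131 158 172]
142 [ 66 151 175 111 142 179 185 189 176]
144 [ 87 137 153 110 126 165 155 136 120]
146 [115 136 132 123 127 130 123 118 112]
148 [156 173 149 131 131 131 128 124 120]
150 [173 175 153 132 133 135 134 130 127]
152 [173 175 167 155 160 164 157 148 141]
154 [170 173 193 200 210 197 200 204 193]
```

```bash
python3 - <<'E'
from h import *
b=grab('side');a=grab('scene')
t=tri(b,(158.5,97.5),a,(163.5,139));print(t,proj(b,t),proj(a,t))
E
```

```text
[ 382.06469024 -311.38597428  290.86254195] (np.float64(157.82084812533537), np.float64(95.49042623255505)) (np.float64(164.4315592066331), np.float64(140.6255980274166))
```

send_rows --grip '[-1,-1,-1,-1,-1]' --pt "0 0 -0.03" --pt "0 0 -0.06" --pt "0 0 -0.09" --pt "0 0 -0.106" --pt "0 0 -0.106" --yaw '[0,0,0,0,0]'

```text
time_s: 2.4
ee_pos: [381.4, -311.3, 162.0]
ee_rot: [-179.6, -0.2, 75.0]
force: [-0.7, -0.5, -0.0]
gripper_width: 0.1
gripper_force: 0.0
```

send_rows --grip '[-1,-1,-1,-1,-1,-1,-1,-1]' --pt "0.0048 -0.0013 0" --pt "0.0096 -0.0026 0" --pt "0.0145 -0.004 0" --pt "0.0193 -0.0053 0" --pt "0.0241 -0.0066 0" --pt "0.029 -0.0079 0" --pt "0.029 -0.0079 0" --pt "0.029 -0.0079 0" --yaw '[0,0,0,0,0,0,0,0]'

```text
time_s: 3.07
ee_pos: [412.9, -321.2, 165.0]
ee_rot: [179.9, 0.0, 75.0]
force: [-0.6, 0.6, -0.2]
gripper_width: 0.7
gripper_force: 0.0
```

```bash
cat >> h.py <<'E'
def look(name):
    a=grab('scene');b=grab('side')
    f=lambda i,y,x:cv2.resize(i['frame'][y:y+110,x:x+100,::-1],(400,440))
    cv2.imwrite('pics/'+name,np.hstack([f(a,140,150),f(b,90,150)]))
    s=env.state();print(s['ee_pos'],s['force'],s['time_s']);return a,b
E
python3 -c "
from h import *
look('k1.png')"
```

```text
[ 412.48016335 -321.01780258  164.85081337] [ 0.04774581 -1.20296025 -1.18551256] 3.1667
```

View pics/k1.png

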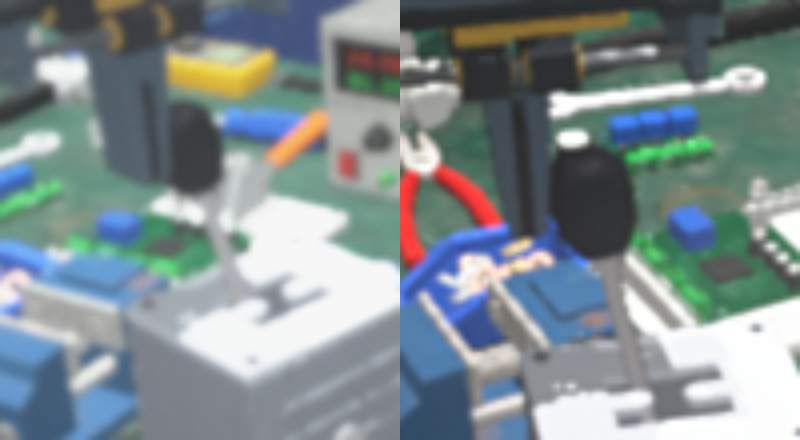

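Contact is good and the lever has moved forward. The knob is at (195,147) in the left half and (593,198) in the right half.

```bash
cat >> h.py <<'E'
Y=np.radians(-15.3);C0=np.array([462,-373.])
def uf(p):
    d=np.array(p)[:2]-C0;return d[0]*np.cos(Y)+d[1]*np.sin(Y),-d[0]*np.sin(Y)+d[1]*np.cos(Y)
E
python3 - <<'E'
from h import *
b=grab('side');a=grab('scene')
k=tri(b,(198.3,139.3),a,(198.5,176.8));print(k,uf(k),uf(env.state()['ee_pos']))
E
```

```text
[ 442.49904952 -337.31062168  198.31097114] (np.float64(-28.22725156084794), np.float64(29.278679338372402)) (np.float64(-61.778746437291915), np.float64(37.098364958452734))
```

send_rows --grip '[-1,-1,-1,-1,-1,-1,-1]' --pt "0.006 -0.0016 0" --pt "0.012 -0.0033 0" --pt "0.018 -0.005 0" --pt "0.024 -0.0065 0" --pt "0.027 -0.0074 0" --pt "0.027 -0.0074 0" --pt "0.027 -0.0074 0" --yaw '[0,0,0,0,0,0,0]'

```text
time_s: 3.85
ee_pos: [439.8, -328.5, 164.7]
ee_rot: [179.9, -0.0, 75.0]
force: [-1.0, 0.5, -0.6]
gripper_width: 0.2
gripper_force: 0.0
```

```bash
python3 - <<'E'
from h import *
a,b=look('k2.png');print(uf(env.state()['ee_pos']))
E
```

```text
[ 439.31825872 -328.34842532  164.76737057] [-0.28858969  0.20368597  0.72669558] 3.95
(np.float64(-33.66018901002329), np.float64(37.0839073543058))
```

View pics/k2.png

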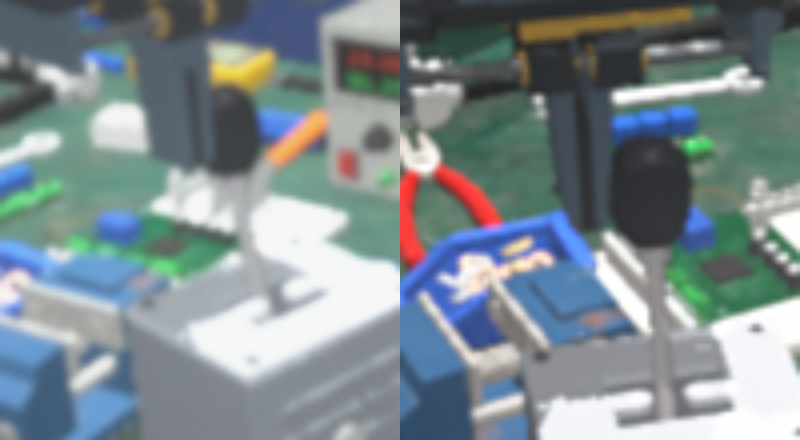

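The knob is at (235,128) in the left half and (651,190) in the right half. The rod meets the plate near (664,412), in line with the cross slot.

```bash
python3 - <<'E'
from h import *
b=grab('side');a=grab('scene')
k=tri(b,(212.4,137.2),a,(208.4,171.7));print(k,uf(k))
r=onz(b,215.7,192.8,103);print(r,uf(r)); r=onz(a,219,217,103);print(r,uf(r))
h=onz(b,218.9,188.6,103);print('H',uf(h))
E
```

```text
[ 466.59262059 -347.21264267  202.4359011 ] (np.float64(-2.374742373932696), np.float64(26.085255617617843))
[ 453.08699433 -381.29549155  103.        ] (np.float64(-6.408149080322524), np.float64(-10.35337989994053))
[ 450.23212406 -380.07482576  103.        ] (np.float64(-9.483936186758264), np.float64(-9.929300983297349))
H (np.float64(2.250521480584143), np.float64(1.974104718038821))
```

send_rows --grip '[-1,-1,-1,-1,-1,-1,-1,-1]' --pt "0.002 -0.0005 0" --pt "0.002 -0.0005 0" --pt "-0.016 0.004 0" --pt "-0.016 0.004 0" --pt "-0.01 0.026 0" --pt "-0.004 0.048 0" --pt "0.02 0.042 0" --pt "0.0445 0.0345 0" --yaw '[0,0,0,0,0,0,0,0]'

```text
time_s: 4.72
ee_pos: [484.1, -292.7, 165.6]
ee_rot: [179.9, -0.0, 75.0]
force: [0.6, -1.2, -0.3]
gripper_width: 0.9
gripper_force: 0.0
```

```bash
python3 - <<'E'
from h import *
s=env.state();print(s['ee_pos'],uf(s['ee_pos']))
E
```

```text
[ 484.06954824 -292.66289164  165.63432177] (np.float64(0.0885486636670656), np.float64(83.31331285057423))
```

send_rows --grip '[-1,-1,-1,-1,-1,-1,-1,-1]' --pt "-0.0013 -0.0048 0" --pt "-0.0026 -0.0096 0" --pt "-0.004 -0.0145 0" --pt "-0.0053 -0.0193 0" --pt "-0.0066 -0.0241 0" --pt "-0.0066 -0.0241 0" --pt "-0.0079 -0.029 0" --pt "-0.0079 -0.029 0" --yaw '[0,0,0,0,0,0,0,0]'

```text
time_s: 5.38
ee_pos: [474.9, -323.4, 165.1]
ee_rot: [-180.0, 0.0, 75.0]
force: [-0.1, 0.9, 1.2]
gripper_width: 0.4
gripper_force: 0.8
```

send_rows --grip '[-1,-1,-1,-1,-1]' --pt "-0.0013 -0.0048 0" --pt "-0.0026 -0.0096 0" --pt "-0.004 -0.0145 0" --pt "-0.004 -0.0145 0" --pt "-0.004 -0.0145 0" --yaw '[0,0,0,0,0]'

```text
time_s: 5.8
ee_pos: [471.4, -338.0, 164.8]
ee_rot: [180.0, 0.0, 75.0]
force: [-0.2, 1.3, -0.9]
gripper_width: 0.4
gripper_force: 0.1
```

send_rows --grip '[-1,-1,-1,-1,-1]' --pt "-0.0013 -0.0048 0" --pt "-0.0026 -0.0096 0" --pt "-0.004 -0.0145 0" --pt "-0.004 -0.0145 0" --pt "-0.004 -0.0145 0" --yaw '[0,0,0,0,0]'

```text
time_s: 6.22
ee_pos: [467.5, -352.5, 164.8]
ee_rot: [180.0, 0.0, 75.0]
force: [-0.4, -0.1, -0.9]
gripper_width: 0.3
gripper_force: 0.0
```

```bash
cat > kn.py <<'E'
from h import *
# knob: black pixels by mask; print rows extents
a=grab('scene','sc.png');b=grab('side','si.png')
for f,(x0,x1,y0,y1) in((a,(170,260,140,220)),(b,(170,270,95,185))):
    g=f['frame'][y0:y1,x0:x1].astype(int);m=((g.max(2)<50)&(g.max(2)-g.min(2)<14)).astype(np.uint8)
    m=cv2.morphologyEx(m,cv2.MORPH_OPEN,np.ones((5,5),np.uint8))
    n,l,s,c=cv2.connectedComponentsWithStats(m)
    print([(s[i].tolist()+np.array([x0,y0,0,0,0])).tolist()+(c[i]+[x0,y0]).round(1).tolist() for i in range(1,n) if s[i,4]>60])
s=env.state();print(s['ee_pos'],uf(s['ee_pos']),s['force'],s['time_s'])
E
python3 kn.py
```

```text
[]
[]
[ 467.49200126 -352.14964     164.81354467] (np.float64(-0.204497530390368), np.float64(21.560560539904166)) [-0.19205427  0.46955148 -0.19694067] 6.3167
```

send_rows --grip '[-1,-1,-1,-1,-1,-1]' --pt "-0.001 -0.0035 0" --pt "-0.002 -0.007 0" --pt "-0.0027 -0.01 0" --pt "-0.0034 -0.0125 0" --pt "-0.0034 -0.0125 0" --pt "-0.0034 -0.0125 0" --yaw '[0,0,0,0,0,0]'

```text
time_s: 6.82
ee_pos: [464.0, -364.6, 164.8]
ee_rot: [-180.0, 0.0, 75.0]
force: [0.2, 0.5, -0.3]
gripper_width: 0.2
gripper_force: 0.4
```

```bash
sed -i 's/max(2)<50/max(2)<75/;s/<14/<12/' kn.py; python3 kn.py; python3 -c "
import cv2
g=cv2.imread('pics/si.png');print(g[100:175:6,190:262:6].mean(2).astype(int))"
```

```text
[[218, 173, 16, 17, 234, 225.4, 180.8]]
[[170, 95, 32, 18, 438, 184.7, 102.4], [205, 95, 23, 4, 81, 215.2, 96.3], [221, 103, 12, 13, 127, 226.3, 109.6], [205, 105, 12, 13, 147, 210.5, 111.3], [190, 128, 8, 11, 86, 193.4, 133.0], [210, 140, 21, 29, 499, 219.4, 154.2]]
[ 464.03882268 -364.47277559  164.97072967] (np.float64(-0.2835431757102278), np.float64(8.762987924093709)) [-2.75428570e-01  2.03308783e-04  4.27590723e-01] 6.9167
[[ 45  51  65  89  94 101 102 104 103  94  92  62]
 [ 39  34  43  42  43  64  70  79 135 153 154  80]
 [ 87  78 100  46  45  77  49  55 156 109 141 158]
 [236 103  85  47  53  75 101 103 102 108 115 116]
 [255 245  80  65  69  77 137 110 104 105 110 110]
 [ 48  45 111  68  74  78 110 103 105 103 105 106]
 [ 56  47 111  86  76  78 108 112 182 107 190 178]
 [117 105 100 102  63  56  93 110 206 161 228 172]
 [166 100 223 110  56  69  58  80 168 133 253 164]
 [ 87 170 146 126  54  58  57  82  80 190 122 233]
 [131 127 255 125  53  55  56  94 100  83  82 151]
 [135 121  93 255  45  56  73  80  95 248 255 238]
 [130 128 104  92 255 136 254 204 107 244 253 255]]
```

```bash
python3 - <<'E'
from h import *
b=grab('side');a=grab('scene')
print(uf(onz(b,220.2,152,199)),uf(onz(b,220.2,153.5,199)))
for x in(-5,0,5):
  for y in(-20,-28,-36):
    p=unit(C0,Y,(x,y,199));print(x,y,np.round(proj(b,p)),np.round(proj(a,p)))
E
```

```text
(np.float64(2.452263162133822), np.float64(-21.714741485460596)) (np.float64(1.4329847081382585), np.float64(-26.821732693036115))
-5 -20 [216. 152.] [221. 178.]
-5 -28 [217. 154.] [223. 179.]
-5 -36 [218. 157.] [226. 180.]
0 -20 [219. 152.] [223. 178.]
0 -28 [220. 154.] [225. 179.]
0 -36 [220. 156.] [227. 180.]
5 -20 [221. 151.] [224. 177.]
5 -28 [222. 154.] [227. 178.]
5 -36 [223. 156.] [229. 179.]
```

send_rows --grip '[-1,-1,-1,-1,-1]' --pt "-0.0005 -0.002 0" --pt "-0.001 -0.004 0" --pt "-0.0015 -0.0055 0" --pt "-0.0015 -0.0055 0" --pt "-0.0015 -0.0055 0" --yaw '[0,0,0,0,0]'

```text
time_s: 7.43
ee_pos: [462.7, -369.6, 164.8]
ee_rot: [-180.0, -0.0, 75.0]
force: [0.8, 3.3, -1.6]
gripper_width: 0.3
gripper_force: 1.1
```

```bash
python3 kn.py; python3 -c "
from h import *
look('k3.png')"
```

```text
[[219, 173, 17, 19, 250, 226.8, 181.8]]
[[170, 95, 32, 18, 433, 184.4, 102.8], [221, 95, 22, 4, 78, 230.7, 96.3], [250, 95, 20, 6, 86, 259.4, 96.8], [223, 104, 10, 14, 123, 227.6, 110.9], [205, 107, 13, 13, 148, 210.8, 113.2], [190, 128, 8, 11, 86, 193.4, 133.0], [210, 142, 22, 29, 493, 219.9, 156.2]]
[ 462.69675497 -369.57914175  164.83189041] (np.float64(-0.23061212775264228), np.float64(3.4834690581824033)) [ 0.80229672  2.72872321 -1.26683833] 7.5333
[ 462.67052441 -369.60086331  164.86287908] [ 0.28092524  2.31359128 -2.50485819] 7.6333
```

View pics/k3.png

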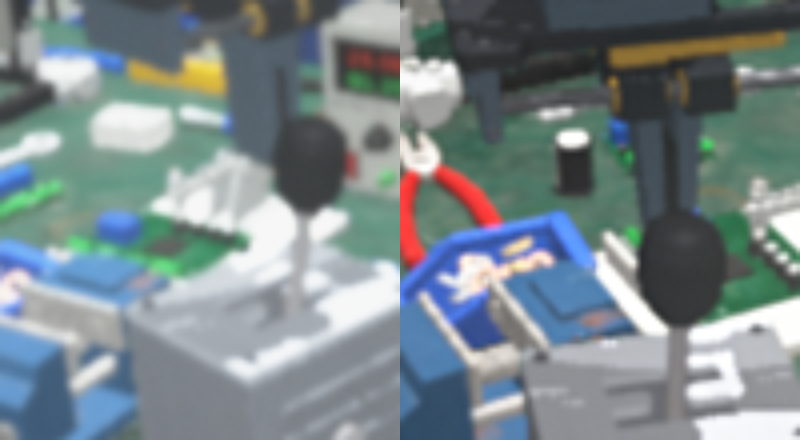

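The knob is fully across at (310,163) left and (682,268) right, and lightly on the stop (about 3 N). Next I go round behind it.

send_rows --grip '[-1,-1,-1,-1,-1,-1,-1,-1]' --pt "0.0032 0.0116 0" --pt "0.0032 0.0116 0" --pt "-0.026 0.019 0" --pt "-0.0547 0.0274 0" --pt "-0.0547 0.0274 0" --pt "-0.061 0.003 0" --pt "-0.068 -0.0213 0" --pt "-0.068 -0.0213 0" --yaw '[0,0,0,0,0,0,0,0]'

```text
time_s: 8.3
ee_pos: [394.6, -395.2, 165.7]
ee_rot: [179.9, 0.3, 74.9]
force: [-0.3, -1.0, 0.8]
gripper_width: 0.3
gripper_force: 0.0
```

send_rows --grip '[-1,-1,-1,-1,-1,-1,-1,-1]' --pt "0.0058 -0.0016 0" --pt "0.0116 -0.0032 0" --pt "0.0174 -0.0048 0" --pt "0.0232 -0.0063 0" --pt "0.029 -0.0079 0" --pt "0.0348 -0.0095 0" --pt "0.0406 -0.0111 0" --pt "0.0406 -0.0111 0" --yaw '[0,0,0,0,0,0,0,0]'

```text
time_s: 8.97
ee_pos: [436.6, -402.2, 164.8]
ee_rot: [180.0, -0.0, 75.0]
force: [-0.3, -0.3, 0.9]
gripper_width: 0.5
gripper_force: 0.0
```

```bash
python3 kn.py
```

```text
[[203, 140, 12, 10, 108, 208.5, 144.5], [232, 172, 9, 17, 127, 235.6, 179.6]]
[[222, 95, 11, 7, 62, 227.6, 97.6], [170, 97, 14, 22, 199, 174.6, 107.4], [217, 103, 43, 9, 240, 238.6, 106.3], [199, 118, 13, 14, 170, 204.8, 124.8], [216, 119, 12, 11, 113, 221.7, 124.1], [190, 128, 8, 11, 81, 193.2, 133.2], [219, 146, 20, 24, 401, 228.1, 157.0]]
[ 435.88727083 -402.26928705  164.77243363] (np.float64(-17.463850590909715), np.float64(-35.12235344316511)) [-0.04597811  0.16267898 -0.11490464] 9.0667
```

send_rows --grip '[-1,-1,-1,-1,-1,-1,-1]' --pt "0.005 -0.0014 0" --pt "0.01 -0.0028 0" --pt "0.015 -0.0041 0" --pt "0.02 -0.0055 0" --pt "0.025 -0.0069 0" --pt "0.025 -0.0069 0" --pt "0.025 -0.0069 0" --yaw '[0,0,0,0,0,0,0]'

```text
time_s: 9.65
ee_pos: [461.3, -409.5, 165.0]
ee_rot: [179.9, 0.0, 75.0]
force: [-0.2, 0.8, -1.0]
gripper_width: 0.3
gripper_force: 0.0
```

send_rows --grip '[-1,-1,-1,-1,-1]' --pt "0.002 -0.0006 0" --pt "0.004 -0.0011 0" --pt "0.004 -0.0011 0" --pt "0.004 -0.0011 0" --pt "0.004 -0.0011 0" --yaw '[0,0,0,0,0]'

```text
time_s: 10.07
ee_pos: [464.3, -410.3, 165.0]
ee_rot: [180.0, 0.0, 75.0]
force: [-0.7, 0.2, -0.8]
gripper_width: 0.4
gripper_force: 0.5
```

```bash
python3 kn.py; python3 - <<'E'
from h import *
b=grab('side');a=grab('scene')
for f in(.22,.26,.3,.32):
    p=unit(C0,Y,(172*np.sin(f)*.98,-35,30+172*np.cos(f)*.98));print(f,p,proj(b,p),proj(a,p))
E
```

```text
[[214, 140, 12, 7, 77, 219.7, 142.8], [242, 171, 8, 14, 100, 245.3, 177.2]]
[[170, 96, 36, 22, 414, 186.8, 106.8], [238, 101, 32, 9, 184, 254.0, 104.0], [217, 116, 13, 14, 169, 222.8, 122.8], [235, 118, 11, 9, 99, 240.0, 122.0], [190, 127, 8, 12, 92, 193.4, 132.6], [235, 145, 19, 25, 397, 243.4, 156.7]]
[ 464.31330227 -410.2736256   165.05024495] (np.float64(12.066818139121413), np.float64(-35.342133957742405)) [-0.12350993  0.79606341 -0.82036683] 10.1667
0.22 [ 488.24548077 -416.46602313  194.49727406] (np.float64(240.62537263207284), np.float64(155.65606872268424)) (np.float64(239.99115679606274), np.float64(176.51528781818809))
0.26 [ 494.56209005 -418.19405188  192.89469471] (np.float64(244.18836892775838), np.float64(155.99341916345313)) (np.float64(242.19820948219768), np.float64(176.34232501624425))
0.3 [ 500.81183201 -419.90378781  191.03151861] (np.float64(247.6936109446756), np.float64(156.4578723107631)) (np.float64(244.35968734450518), np.float64(176.28912686709))
0.32 [ 503.90849868 -420.75093995  190.00312207] (np.float64(249.42247757267148), np.float64(156.737140577374)) (np.float64(245.42236699545617), np.float64(176.306787121549))
```

send_rows --grip '[-1,-1,-1,-1]' --pt "0.0015 -0.0004 0" --pt "0.003 -0.0008 0" --pt "0.003 -0.0008 0" --pt "0.003 -0.0008 0" --yaw '[0,0,0,0]'

```text
time_s: 10.6
ee_pos: [467.4, -411.0, 164.9]
ee_rot: [180.0, -0.0, 75.0]
force: [-1.6, -0.0, 0.3]
gripper_width: 0.5
gripper_force: 0.7
```

send_rows --grip '[-1,-1,-1,-1]' --pt "0.001 -0.0003 0" --pt "0.002 -0.0005 0" --pt "0.002 -0.0005 0" --pt "0.002 -0.0005 0" --yaw '[0,0,0,0]'

```text
time_s: 10.93
ee_pos: [469.5, -411.5, 165.0]
ee_rot: [180.0, 0.0, 75.0]
force: [-1.4, 0.9, -0.5]
gripper_width: 0.6
gripper_force: 0.7
```

```bash
python3 kn.py
```

```text
[[216, 140, 12, 6, 67, 221.7, 142.4], [244, 170, 8, 15, 102, 247.3, 176.8]]
[[181, 95, 25, 20, 303, 192.7, 104.5], [238, 101, 25, 7, 138, 249.7, 103.7], [170, 105, 18, 13, 133, 177.8, 111.4], [220, 116, 13, 14, 173, 226.0, 122.3], [238, 117, 11, 10, 106, 243.1, 121.7], [190, 127, 8, 12, 90, 193.4, 132.7], [237, 144, 20, 26, 408, 246.4, 156.9]]
[ 469.46914043 -411.51617722  165.03323938] (np.float64(17.367795970035775), np.float64(-35.18015959808299)) [-0.28700321 -0.43472253  0.28665154] 11.0333
```

send_rows --grip '[-1,-1,-1,-1]' --pt "0.001 -0.0003 0" --pt "0.0015 -0.0004 0" --pt "0.0015 -0.0004 0" --pt "0.0015 -0.0004 0" --yaw '[0,0,0,0]'

```text
time_s: 11.37
ee_pos: [470.9, -411.9, 165.0]
ee_rot: [180.0, -0.0, 75.0]
force: [-1.8, 0.6, -0.8]
gripper_width: 0.4
gripper_force: 0.8
```

send_rows --grip '[-1,-1,-1,-1]' --pt "0.001 -0.0003 0" --pt "0.0015 -0.0004 0" --pt "0.0015 -0.0004 0" --pt "0.0015 -0.0004 0" --yaw '[0,0,0,0]'

```text
time_s: 11.7
ee_pos: [472.4, -412.3, 165.0]
ee_rot: [180.0, -0.0, 75.0]
force: [-1.9, 0.8, -0.7]
gripper_width: 0.1
gripper_force: 0.8
```

send_rows --grip '[-1,-1,-1,-1]' --pt "0.001 -0.0003 0" --pt "0.0015 -0.0004 0" --pt "0.0015 -0.0004 0" --pt "0.0015 -0.0004 0" --yaw '[0,0,0,0]'

```text
time_s: 12.03
ee_pos: [473.8, -412.7, 164.9]
ee_rot: [-180.0, -0.0, 75.0]
force: [-2.0, 0.7, -0.7]
gripper_width: 0.3
gripper_force: 0.9
```

```bash
python3 kn.py
```

```text
[[253, 154, 7, 9, 61, 255.9, 158.1], [245, 171, 9, 14, 105, 248.6, 177.2]]
[[170, 95, 37, 22, 441, 190.0, 106.4], [246, 101, 18, 6, 99, 254.1, 103.3], [223, 116, 13, 14, 166, 228.6, 122.3], [241, 117, 11, 10, 107, 246.0, 121.5], [239, 146, 21, 25, 392, 248.6, 157.6]]
[ 473.81796166 -412.68962671  164.97103408] (np.float64(21.872125443274697), np.float64(-35.164482296090085)) [-2.27016634  1.75967387 -0.60179156] 12.1333
```

Mask centroids put the knob at about 248.6 px, which is lever_fore ≈ 0.31, so it is essentially home. I'll back the fingers off and check.

send_rows --grip '[-1,-1,-1,-1,-1,-1,-1,-1]' --pt "-0.005 0.0013 0" --pt "-0.015 0.004 0" --pt "-0.03 0.008 0" --pt "-0.05 0.0135 0" --pt "-0.06 0.016 0.03" --pt "-0.06 0.016 0.07" --pt "-0.06 0.016 0.09" --pt "-0.06 0.016 0.09" --yaw '[0,0,0,0,0,0,0,0]'

```text
time_s: 12.8
ee_pos: [415.3, -398.7, 261.4]
ee_rot: [179.3, 0.4, 75.0]
force: [0.2, 0.6, 0.5]
gripper_width: 0.4
gripper_force: 0.0
```

```bash
python3 kn.py; python3 - <<'E'
import cv2,numpy as np
a=cv2.imread('pics/side0.png').astype(int);b=cv2.imread('pics/si.png').astype(int)
d=abs(a-b).max(2)
for n,x,y in(('cap',271,187),('stand',272,203),('relay',287,217),('ind',282,248),('term',257,252),('brk',225,262)):print(n,np.percentile(d[y-8:y+8,x-8:x+8],90))
E
```

```text
[[237, 172, 17, 16, 211, 244.7, 178.8]]
[[204, 95, 43, 11, 254, 222.8, 99.2], [170, 104, 19, 10, 145, 178.8, 108.4], [190, 128, 8, 11, 86, 193.4, 133.0], [237, 147, 23, 24, 417, 247.4, 158.0]]
[ 413.70487926 -396.87137549  256.0886777 ] (np.float64(-40.28440432236565), np.float64(-35.76909312944906)) [ 0.10347789  0.57131341 -1.25389104] 12.9
cap 6.0
stand 10.0
relay 4.0
ind 5.5
term 25.0
brk 18.0
```

```bash
python3 -c "
from h import *
print(env.job_done())"
```

```text
the job is handed in; nothing more can be done
None
```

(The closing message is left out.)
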